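# Seat the cutter's drive collar on the shaft flat and hold it

### The arm

A 7-joint arm with a two-finger parallel gripper is mounted at the origin on the work surface. World frame = base frame: x ahead of the robot, y to its left, z up, the work surface at z = 0. Lengths are in mm, angles in rad, forces in N, time in s.
With the tool pointing down it reaches from about 425 to 875 mm from the base axis. Payload 8.4 kg.
Tool frame: the origin (TCP) lies between the finger pads; the fingertips stand 19 mm ahead of it and the grasp point (between the pads) is the TCP; z points along the fingers, y is the direction in which the jaws open and shut (so a half turn about z gives the same grasp; the last joint's range is limited). The gripper opens to 85 mm and grips with 20 to 120 N. Pads are 22 mm wide; open, the fingers measure 114 mm over their backs; the gripper's body (76 mm by 85 mm) begins 54 mm behind the grasp point. The pads swing forward as they close: fully open they stand 13 mm farther back than shut.
Start: joints at [-1.259, 0.333, 0.04, 1.465, -0.013, 1.343, -0.059], TCP at [259.571, 595.892, 250.308] pointing down, gripper open.
Joint ranges: [-2.58, 2.58], [-0.38, 2.09], [-1.3, 1.39], [0.25, 2.4], [-1.5, 4.64], [0.08, 2.09], [-2.65, 2.65]. Speed limits (rad/s): [2.22, 2.22, 2.79, 2.79, 3.14, 3.14, 3.14].

### API

Orientations are given as a 3x3 rotation matrix whose columns are the frame's x, y, z axes.
In Python, from bench import bot gives the robot as it stands. The module is installed in compiled form; this text tells all that it offers.
- The arm moves only by the shell command python3 -m handwheel 'ROWS'. ROWS is JSON, a list of rows, each a list of 5 numbers: the shift along the tool's x, y, z each as a share of 20 cm, from -1 to 1, then the turn about the tool's z as a share of pi/2 rad, from -1 to 1, then the opening, from 0 (shut) to 1 (fully open). A call has exactly 10 rows; each row is the pose to reach, as a shift and turn from the pose commanded when the call began, along the tool's axes at that moment; what a row does not reach only later rows make up. A row lasts 1/12 s, in which the tool goes at most 41.7 mm and 7.16 degrees, less where a joint would pass 70% of its speed; a pose out of reach is approached as far as the arm can. A call with a number of a shift or a turn outside -1 to 1 is refused whole. A call with a gripper value outside its range is refused whole. The fingers move at their own pace and stop on an object; the grip force is fixed at half the most. Time passes only in rows, so rows that repeat a pose let the fingers close, or fill a call up. It gives the time, the measured TCP pose, the force and the opening at its end, in the units of the state.
- bot.state(): the state, without advancing time (a new reading comes with each control period).
- bot.snapshot(name): name is "scene" or "side" or "wrist"; returns the picture (384x512x3 uint8, blue, green, red); there is no depth.
- bot.camera_info(name): a dict with "camera_matrix" (3x3 intrinsics, pixels), "k1" (the pictures are not rectified: a ray, as slopes to the right and down, at radius r is drawn at 1 + k1 r^2 times it, then the intrinsics apply), "cam_to_world" (4x4, takes a point from camera to world coordinates); the wrist camera has in their place "hand_eye" (4x4, takes a point from camera to tool coordinates, whose origin is the TCP and whose axes are the flange's). Camera axes: x right, y down, z forward; pixel columns grow to the right and rows downward; lengths in mm; the calibration is good to about 2 mm. A picture is of the moment at which its call begins: read the wrist's pose just before it. camera_info takes no time and is no camera call.
- bot.hand_in(): hands the job in, once; it reports no verdict.
The state is a dict: "time_s": time; "joint_positions": joint angles; "qd": joint speeds; "tau": joint torques, N m; "eef_pos": TCP position; "tcp_rot": TCP orientation; "force": force on the tool from outside, world axes, zero at the start; "wrist_torque": the same for the moment, N m; "finger_gap": opening from 0.0 (shut) to 1.0 (fully open).
Only numpy, scipy, OpenCV 4.12 (cv2) and the standard library are available. Lean on these libraries where they do the work, as an engineer would, in place of code of your own. Each camera call takes 0.05 s, during which the arm holds its last target.

### The job

The crumb cutter's drive collar has to go back on. First, with the collar still lying on the table, pinch the bare drive shaft, turn it until you feel its flat between your fingers and bring that flat round to face the gap in the front of the bowl seat. Then pick up the collar (the ring with the thumb screw), slip it over the shaft with its screw on the flat, pointing out through the gap, press it fully down against the spring of the seal and finish while still gripping it and holding it down, so that I can tighten the screw; leave the other things where they are.

Things in the scene. Friction and masses are not known exactly. Their poses are not given: they have to be found in the camera images.
- machine: Drive base of the crumb cutter, bowl off, fixed: metal housing with a flat deck 140 mm above the table, 130 mm ahead of the shaft to 170 mm behind it, 120 mm to either side. Origin: on the axis of the upright shaft, at table height; z up, -x the front (three buttons, towards the robot). On the deck: bowl seat ring, inner radius 79, 18 mm high; a post 32 mm high, 36 wide, 150 mm behind the shaft.
- gap (a point): The middle of the gap, about 55 mm wide, in the front (-x) of the bowl seat ring, on the deck, 83 mm from the shaft axis.
- shaft_top (a point): Centre of the upper end of the bare steel drive shaft, 65 mm above the deck; fixed to the base, does not turn. The shaft is 20 mm thick with a 1.5 mm chamfer at its end; from 28 mm above the deck up to the end one side is cut to a flat 6 mm from the axis, so its end is a D. It turns both ways without stops, drag 0.05 N m, stays where left, and cannot shift sideways.
- shaft_grip (a point): Where to pinch the shaft: on its axis, 50 mm above the deck; does not turn. Across the flat the shaft measures 16 mm, elsewhere up to 20. At first the flat faces 60 to 140 degrees counter-clockwise, seen from above, from the gap (towards the base's -y). Shut with one pad roughly facing the flat and centred 2 mm off the axis, away from the flat, fingers draw the flat flush to that pad: gap 16.
- seal (a joint): How far the black seal ring round the foot of the shaft is pressed down, in m: 0 free (top 26 mm above the deck), 0.008 at its stop (top 18 mm above the deck). Its spring pushes up with 4 N at 0 and 10.4 N at the stop, more than the collar weighs: let go, the collar rises. Ring 44 mm across, bore 24, in a fixed steel cup 56 mm across, 16 mm high.
- collar: Drive collar to be fitted: plain steel ring 46 mm across, 30 mm high, bore 22, 200 to 325 g, upright on the table, with a thumb set screw standing out to its own -x. Origin: centre of its underside, z up. Fully home on the shaft its underside is 18 mm above the deck.
- collar_screw (a point): Outer end of the thumb screw (head 17 mm across): 44 mm from the collar's axis at its -x side, 15 mm above its underside. The screw's tip, 5 mm thick, stands into the bore to 7 mm from the axis, so the collar slips over the shaft end for 12 mm and then goes on only where the tip meets the flat, within about 15 degrees.
- collar_mid (a point): Where to grip the collar: on its axis, 24 mm above its underside, fingers closing along its own y, clear of the screw.
- spacer: Plain steel spacer ring without screw, 46 mm across, 18 mm high, bore 22, on the table near the collar (either may be the nearer to the robot); leave alone. Origin: centre of its underside.
- bowl: The cutter's clear bowl, 180 mm across, 130 mm high, black handle to its +y, on the table left of the base; leave alone. Origin: centre of its underside.
- spatula: Spatula 280 mm long, black handle, flat on the table at the right along its own x; leave alone. Origin: its middle, on the table.
Mind the look-alikes: they are no part of the job. Leave any purple or turquoise look-alike of the collar alone.

How it is judged:
By the outcome, as a careful person would: the job done as asked, in the order asked, and still so for the second after the job is handed in, while the arm keeps its last pose, push and grip.
It also fails if it takes over 64 s, if anything falls off the work surface, if the arm or the gripper's body presses on something with over 40 N, if the wrist force passes 120 N, or if a joint passes its speed limit or range.

## Working session

There is one attempt and no reset: what is moved stays moved. The work goes in short steps, Python scripts to look and compute and a shell command to move; the robot and the scene stay as the last step left them, time stands still between calls to the robot, and variables do not carry over. Pictures are saved under pics/ and viewed, and the job is handed in when it is done.

```bash
mkdir -p pics; ls
python3 - <<'E'
from bench import bot
import cv2, json
for n in ("scene","side","wrist"):
    im=bot.snapshot(n); cv2.imwrite(f"pics/{n}0.png",im)
    c=bot.camera_info(n); print(n,{k:(v.tolist() if hasattr(v,'tolist') else v) for k,v in c.items()})
s=bot.state(); print(s)
E
```

```text
pics
scene {'camera_matrix': [[490.21298500449296, 0.0, 259.01901214120744], [0.0, 490.21298500449296, 195.70974460748423], [0.0, 0.0, 1.0]], 'k1': -0.11778030291876378, 'cam_to_world': [[0.7636024917967111, 0.4864955439272998, -0.4245389502280498, 1262.2104792559294], [0.6454499858877014, -0.5573291073683366, 0.522282090251599, -989.7834525565404], [0.01747999540674907, -0.6728345649703901, -0.7395864370996037, 1528.871976218308], [0.0, 0.0, 0.0, 1.0]]}
side {'camera_matrix': [[421.74129915129834, 0.0, 248.93528883012104], [0.0, 421.74129915129834, 189.7053321751548], [0.0, 0.0, 1.0]], 'k1': 0.02785194637525346, 'cam_to_world': [[0.932526929828865, -0.21545694204804314, 0.2897789351682712, 83.5777862856834], [-0.3606367705170549, -0.5963481488737954, 0.7171541013518828, -959.8301797873921], [0.018293301915729025, -0.7732704516908064, -0.633812404144094, 996.5928691102134], [0.0, 0.0, 0.0, 1.0]]}
wrist {'camera_matrix': [[314.3497568120647, 0.0, 255.5107042582461], [0.0, 314.3497568120647, 188.14762824954917], [0.0, 0.0, 1.0]], 'k1': -0.0034563467253837282, 'hand_eye': [[-0.000569769
[... 383 characters left out ...]

        1.34331989, -0.05847731]), 'qd': array([-0.00019141, -0.00083379, -0.00110482, -0.00202891, -0.00056659,
       -0.00061377,  0.00116689]), 'tau': array([ 2.48280223e-03, -6.59042430e+01,  1.36733629e+00, -4.05864429e+01,
        1.69849559e-02,  9.74392577e-03, -1.46659892e-05]), 'eef_pos': array([259.46414845, 595.61295606, 249.66388167]), 'tcp_rot': array([[-9.16799522e-01,  3.99347544e-01, -4.18583764e-04],
       [ 3.99347757e-01,  9.16798820e-01, -1.13705125e-03],
       [-7.03215214e-05, -1.20960853e-03, -9.99999266e-01]]), 'force': array([ 0.52669968, -0.02941773, -0.86030655]), 'wrist_torque': array([ 0.03276806,  0.01683813, -0.06253961]), 'finger_gap': 0.9952828608594786}
```

View pictures.

View pics/scene0.png

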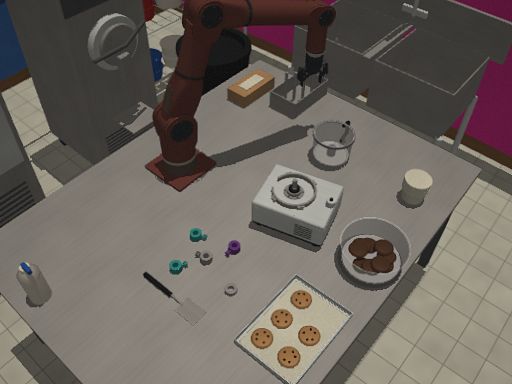

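View pics/side0.png

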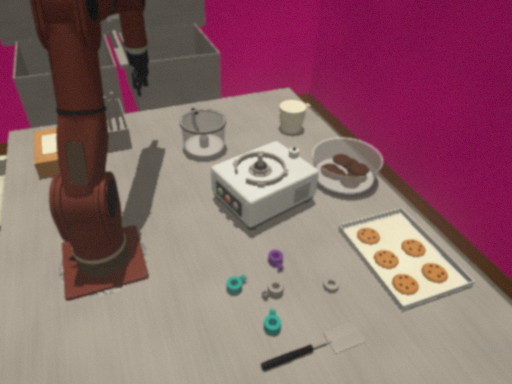

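View pics/wrist0.png

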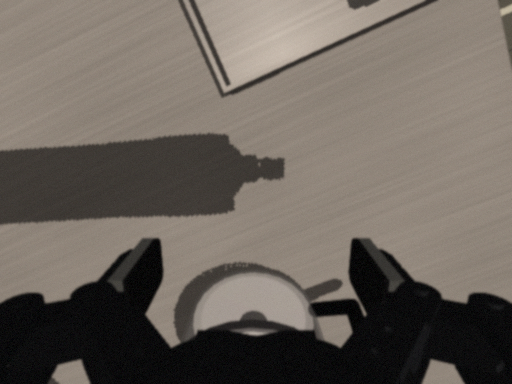

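Run:
```python
import cv2,numpy as np
a=cv2.imread("pics/scene0.png");b=cv2.imread("pics/side0.png")
def crop(im,x,y,w,h,s): return cv2.resize(im[y:y+h,x:x+w],None,fx=s,fy=s,interpolation=cv2.INTER_CUBIC)
cv2.imwrite("pics/c1.png",crop(a,150,220,110,90,7))
cv2.imwrite("pics/c2.png",crop(b,215,240,140,100,5))
cv2.imwrite("pics/c3.png",np.hstack([crop(a,245,160,100,90,4),crop(b,210,140,100,90,4)]))
```

```text
(no output)
```

View pics/c1.png

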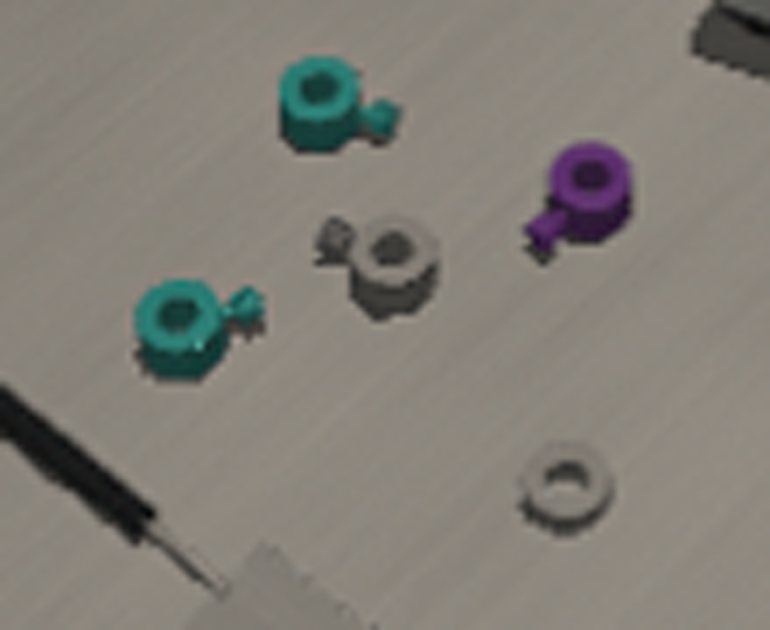

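View pics/c2.png

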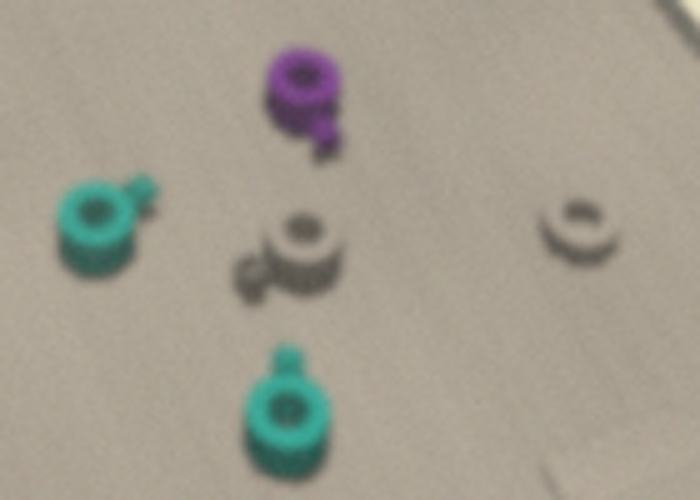

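View pics/c3.png

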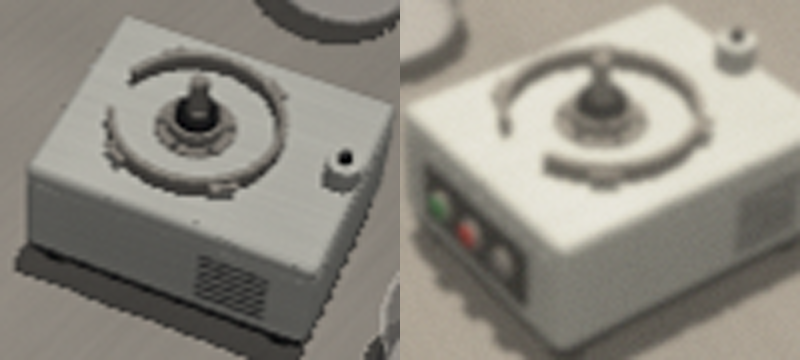

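```bash
cat > h.py <<'E'
import numpy as np, cv2
from bench import bot
def ray(name,px,pose=None):
    c=bot.camera_info(name);K=np.array(c["camera_matrix"]);k1=c["k1"]
    d=cv2.undistortPoints(np.array([[px]],float),K,np.array([k1,0,0,0,0]))[0,0]
    if name=="wrist":
        R,t=pose; T=np.eye(4);T[:3,:3]=R;T[:3,3]=t
        M=T@np.array(c["hand_eye"])
    else: M=np.array(c["cam_to_world"])
    v=M[:3,:3]@np.array([d[0],d[1],1.]);return M[:3,3],v/np.linalg.norm(v)
def plane(r,z): o,v=r;return o+v*(z-o[2])/v[2]
def tri(*rs):
    A=np.zeros((3,3));b=np.zeros(3)
    for o,v in rs:
        P=np.eye(3)-np.outer(v,v);A+=P;b+=P@o
    x=np.linalg.solve(A,b);e=[np.linalg.norm((np.eye(3)-np.outer(v,v))@(x-o)) for o,v in rs]
    return x,e
def proj(name,X,pose=None):
    c=bot.camera_info(name);K=np.array(c["camera_matrix"])
    if name=="wrist":
        R,t=pose; T=np.eye(4);T[:3,:3]=R;T[:3,3]=t
        M=T@np.array(c["hand_eye"])
    else: M=np.array(c["cam_to_world"])
    p=np.linalg.inv(M)@np.append(X,1);s=p[:2]/p[2];s=s*(1+c["k1"]*(s@s));return K[:2,:2]@s+K[:2,2]
E
python3 - <<'E'
from h import *
np.set_printoptions(precision=1,suppress=True)
def s(x,y): return ray("scene",(x,y))
def d(x,y): return ray("side",(x,y))
P={"coltop":((206.1,255.4),(275.8,285.8)),"screw":((197.9,254.3),(265.6,295.4)),"spacer":((230.9,288.0),(331.2,283)),
"shafttop":((295,180.5),(260,153.7)),"turqA":((195.5,232.5),(234.3,282)),"turqB":((175.7,265),(272.5,322)),"purple":((234.3,245.2),(275.8,255.3))}
for k,(a,b) in P.items(): print(k,*tri(s(*a),d(*b)))
# deck corners: left-front scene crop(30,170)/4, rear-left(128,15), rear-right(392,107), front-right (318,275)
C=[plane(s(245+x/4,160+y/4),140) for x,y in((30,172),(128,17),(390,107),(318,273))]
print(np.array(C)); 
D=[plane(d(210+x/4,140+y/4),140) for x,y in((10,113),(165,250),(268,6))]
print(np.array(D))
post=tri(s(245+345/4,160+157/4),d(210+335/4,140+35/4));print(post)
E
```

```text
coltop [ 444.4 -288.    24.4] [np.float64(0.19194395419611246), np.float64(0.1919439541961228)]
screw [ 409.3 -297.9    9.2] [np.float64(0.3666423986984466), np.float64(0.36664239869830867)]
spacer [ 604.3 -326.4   12.3] [np.float64(0.0680009302210498), np.float64(0.06800093022100162)]
shafttop [550.1 100.5 200.4] [np.float64(2.7119444487270656), np.float64(2.7119444487269546)]
turqA [ 337.8 -236.8   25.9] [np.float64(0.9126973400461845), np.float64(0.9126973400463538)]
turqB [ 389.  -391.7   22.8] [np.float64(0.25717007807242176), np.float64(0.2571700780722737)]
purple [ 491.5 -182.8   23.7] [np.float64(0.24855079974239966), np.float64(0.24855079974240898)]
[[470.4 -53.6 140. ]
 [408.3 171.6 140. ]
 [681.2 242.9 140. ]
 [747.4  25.4 140. ]]
[[400.  159.1 140. ]
 [459.4 -51.2 140. ]
 [676.  238.4 140. ]]
(array([695.2, 139.1, 165.1]), [np.float64(0.7556240342733815), np.float64(0.7556240342734244)])
```

```bash
python3 -m handwheel '[[-0.1,-0.06,0,0,1],[-0.2,-0.12,0,0,1],[-0.3,-0.18,-0.02,0,1],[-0.4,-0.24,-0.04,0,1],[-0.5,-0.3,-0.06,0,1],[-0.6,-0.37,-0.08,0,1],[-0.7,-0.44,-0.1,0,1],[-0.8,-0.5,-0.1,0,1],[-0.9,-0.57,-0.1,0,1],[-1,-0.63,-0.1,0,1]]'
python3 -m handwheel '[[-0.1,-0.06,0,0,1],[-0.2,-0.12,0,0,1],[-0.3,-0.18,0,0,1],[-0.4,-0.24,0,0,1],[-0.5,-0.3,0,0,1],[-0.6,-0.37,0,0,1],[-0.7,-0.44,0,0,1],[-0.8,-0.5,0,0,1],[-0.9,-0.57,0,0,1],[-1,-0.63,0,0,1]]'
```

```text
time_s: 0.98
eef_pos: [393.1, 399.2, 270.2]
tcp_rot: [[-0.917, 0.4, -0.0], [0.4, 0.917, -0.0], [0.0, -0.0, -1.0]]
force: [0.4, 0.3, -0.6]
finger_gap: 0.999
time_s: 1.82
eef_pos: [526.0, 203.7, 270.2]
tcp_rot: [[-0.917, 0.4, -0.0], [0.4, 0.917, -0.0], [0.0, -0.0, -1.0]]
force: [-0.7, 1.0, 0.2]
finger_gap: 1.001
```

```bash
python3 -m handwheel '[[-0.07,-0.04,0,-0.07,1],[-0.14,-0.08,0,-0.14,1],[-0.21,-0.12,0,-0.21,1],[-0.28,-0.17,0,-0.28,1],[-0.35,-0.22,0,-0.35,1],[-0.4,-0.25,0,-0.42,1],[-0.45,-0.29,0,-0.49,1],[-0.45,-0.29,0,-0.54,1],[-0.45,-0.29,0,-0.54,1],[-0.45,-0.29,0,-0.54,1]]'
python3 - <<'E'
from h import *
s=bot.state();print(s["eef_pos"],s["joint_positions"]);np.savez("w1",R=s["tcp_rot"],t=s["eef_pos"])
im=bot.snapshot("wrist");cv2.imwrite("pics/w1.png",im)
E
```

```text
time_s: 2.65
eef_pos: [584.8, 116.1, 270.1]
tcp_rot: [[-0.907, -0.421, -0.001], [-0.421, 0.907, 0.0], [0.0, 0.0, -1.0]]
force: [0.5, -0.5, 0.4]
finger_gap: 0.999
[584.8426486  116.10976106 270.0686091 ] [-0.55482917  0.21682785  0.33702584  1.58735493 -0.07314414  1.3503402
  1.79640257]
```

View pics/w1.png

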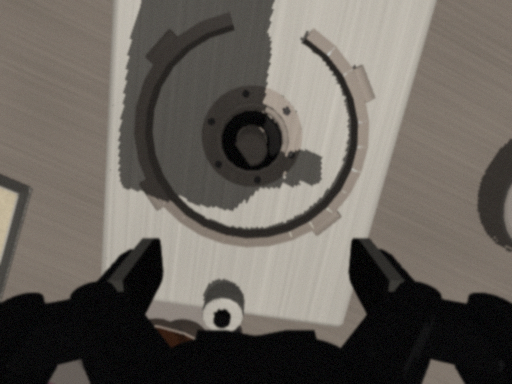

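Run:
```python
import cv2,numpy as np
a=cv2.imread("pics/w1.png")
c=a[105:170,215:295];c=np.clip(c.astype(float)*1.6,0,255).astype('uint8')
cv2.imwrite("pics/w1c.png",cv2.resize(c,None,fx=9,fy=9,interpolation=cv2.INTER_CUBIC))
```

```text
(no output)
```

View pics/w1c.png

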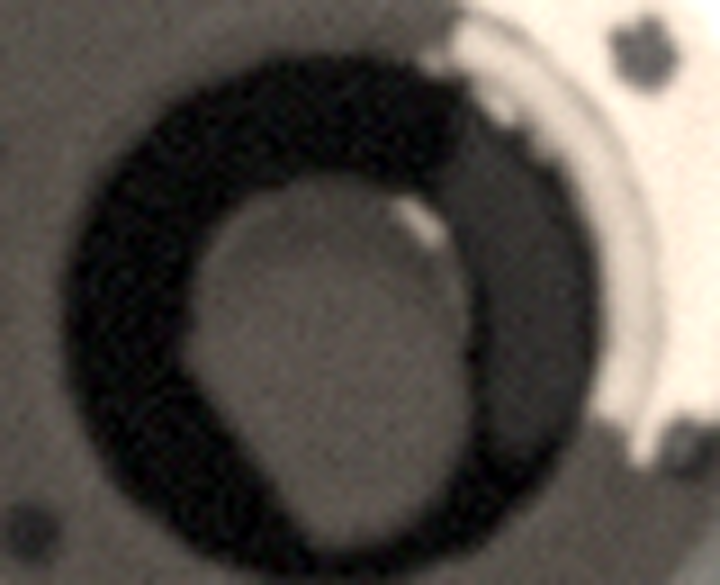

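Run:
```python
from h import *
np.set_printoptions(precision=1,suppress=True)
w=np.load("w1.npz");p=(w["R"],w["t"])
f=lambda x,y,z:plane(ray("wrist",(215+(x+.5)/9-.5,105+(y+.5)/9-.5),p),z)
a=f(192,372,205);b=f(308,543,205);print("flat",a,b,np.linalg.norm(a-b),np.degrees(np.arctan2(*(b-a)[:2][::-1])))
for q in((188,330),(472,330),(330,180),(400,545),(465,440),(440,215)): print(q,f(*q,205))
P=np.array([f(*q,205)[:2] for q in((188,330),(472,330),(400,545),(465,440),(192,372),(308,543))])
A=np.c_[2*P,np.ones(len(P))];x=np.linalg.lstsq(A,(P**2).sum(1),rcond=None)[0];print("circ",x[:2],np.sqrt(x[2]+x[:2]@x[:2]))
# seat ring outline, gap ends & post at wrist px
g=lambda x,y,z:plane(ray("wrist",(x,y),p),z)
print("gap ends inner/outer",g(233,20,158),g(304,38,158))
print("post",g(222,312,172)); print("cup bolts",[g(x,y,156)[:2] for x,y in((246,94),(287,111),(219,164),(257,180),(211,121),(291,153))])
print("rear edge",g(107,297,140),g(338,325,140))
```

```text
flat [551.5  87.5 205. ] [558.8  99.4 205. ] 13.980134764892378 58.33764152369589
(188, 330) [549.   86.1 205. ]
(472, 330) [541.  103.3 205. ]
(330, 180) [536.1  90.6 205. ]
(400, 545) [556.3 105.1 205. ]
(465, 440) [547.9 106.  205. ]
(440, 215) [535.1  98.1 205. ]
circ [549.3  96.8] 10.169318875256767
gap ends inner/outer [481.1  51.  158. ] [470.8 100.  158. ]
post [686.9 132.8 172. ]
cup bolts [array([521.3,  79. ]), array([519.5, 111.4]), array([577.2,  81.4]), array([576.4, 113.4]), array([549.8,  63.3]), array([546.2, 128. ])]
rear edge [740.6  35.8 140. ] [677.2 246.  140. ]
```

```bash
python3 -m handwheel '[[0.05,0,0.02,-0.07,1],[0.1,0,0.05,-0.14,1],[0.15,0,0.08,-0.21,1],[0.2,-0.005,0.1,-0.28,1],[0.21,-0.005,0.1,-0.34,1],[0.21,-0.005,0.1,-0.37,1],[0.21,-0.005,0.1,-0.37,1],[0.21,-0.005,0.1,-0.37,1],[0.21,-0.005,0.1,-0.37,1],[0.21,-0.005,0.1,-0.37,1]]'
python3 - <<'E'
from h import *
s=bot.state();print(s["eef_pos"],s["joint_positions"]);np.savez("w2",R=s["tcp_rot"],t=s["eef_pos"])
im=bot.snapshot("wrist");cv2.imwrite("pics/w2.png",im)
c=np.clip(im[180:280,200:310].astype(float)*1.6,0,255).astype('uint8')
cv2.imwrite("pics/w2c.png",cv2.resize(c,None,fx=6,fy=6,interpolation=cv2.INTER_CUBIC))
p=(s["tcp_rot"],s["eef_pos"]);print(proj("wrist",[548.9,96.5,205],p))
E
```

```text
time_s: 3.53
eef_pos: [547.4, 97.6, 250.3]
tcp_rot: [[-0.526, -0.851, -0.0], [-0.851, 0.526, -0.0], [0.0, -0.0, -1.0]]
force: [-0.2, -0.6, -0.5]
finger_gap: 1.001
[547.40789281  97.56596686 250.30578187] [-0.51261034  0.14012101  0.28463291  1.70998382 -0.0406937   1.29730006
  2.36821579]
[252.13815465 223.41110239]
```

View pics/w2c.png

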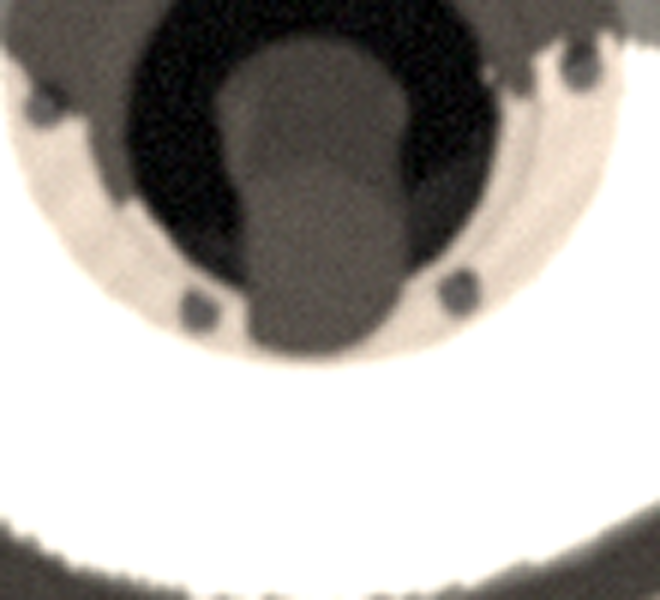

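Run:
```python
from h import *
np.set_printoptions(precision=2,suppress=True)
w=np.load("w2.npz");R,t=w["R"],w["t"]
for q in((247,270),(408,270),(312,355),(312,165)):
    X=plane(ray("wrist",(200+(q[0]+.5)/6-.5,180+(q[1]+.5)/6-.5),(R,t)),204.); print(q,X,R.T@(X-t))
# triangulated top-centre from w1, w2
w1=np.load("w1.npz")
r1=ray("wrist",(215+340/9-.5,105+385/9-.5),(w1["R"],w1["t"]))
x=R.T@(np.array([548.9,96.5,205])-t);print(x)
r2=ray("wrist",(200+307/6-.5,180+262/6-.5),(R,t))
print(tri(r1,r2)); print(proj("wrist",[548.9,96.5,205],(w1["R"],w1["t"])))
```

```text
(247, 270) [555.15  93.96 204.  ] [-1.01 -8.48 46.31]
(408, 270) [541.86 102.21 204.  ] [-1.03  7.16 46.31]
(312, 355) [554.54 104.91 204.  ] [-10.    -2.2   46.31]
(312, 165) [544.08  88.15 204.  ] [ 9.76 -2.12 46.31]
[ 0.12 -1.83 45.31]
(array([549.16,  96.9 , 202.8 ]), [np.float64(0.9078956647682896), np.float64(0.9078956647682802)])
[250.81 148.25]
```

```bash
python3 -m handwheel '[[0,-0.003,0.06,0,1],[0,-0.003,0.12,0,1],[0,-0.003,0.18,0,0.8],[0,-0.003,0.24,0,0.6],[0,-0.003,0.28,0,0.5],[0,-0.003,0.3,0,0.5],[0,-0.003,0.3,0,0.4],[0,-0.003,0.3,0,0.35],[0,-0.003,0.3,0,0.35],[0,-0.003,0.3,0,0.35]]'
python3 - <<'E'
from h import *
s=bot.state();im=bot.snapshot("wrist");cv2.imwrite("pics/w3.png",im)
E
```

```text
time_s: 4.42
eef_pos: [548.3, 97.1, 191.0]
tcp_rot: [[-0.525, -0.851, 0.001], [-0.851, 0.525, 0.0], [-0.001, -0.001, -1.0]]
force: [0.0, 0.7, -0.0]
finger_gap: 0.345
```

View pics/w3.png

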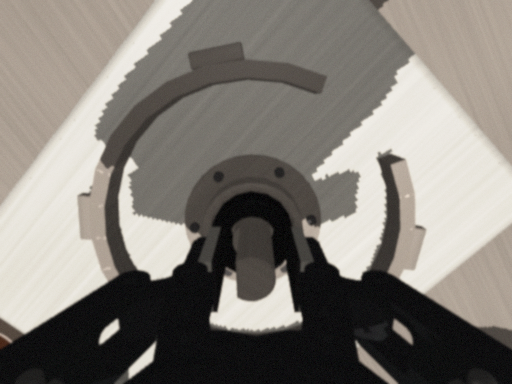

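```bash
python3 -m handwheel '[[0,0,0,0,0.3],[0,0,0,0,0.25],[0,0,0,0,0.2],[0,0,0,0,0.1],[0,0,0,0,0],[0,0,0,0,0],[0,0,0,0,0],[0,0,0,0,0],[0,0,0,0,0],[0,0,0,0,0]]'
python3 - <<'E'
from h import *
s=bot.state();print(s["finger_gap"]*85,s["force"],s["wrist_torque"],s["eef_pos"])
E
```

```text
time_s: 5.3
eef_pos: [548.2, 96.8, 190.6]
tcp_rot: [[-0.525, -0.851, 0.001], [-0.851, 0.525, -0.0], [-0.0, -0.001, -1.0]]
force: [3.5, -2.8, 3.9]
finger_gap: 0.176
15.000588521153114 [ 3.54612475 -2.82197201  3.89155035] [-0.34852372 -0.38974782 -0.03438353] [548.24494529  96.82747755 190.63891258]
```

```bash
python3 -m handwheel '[[-0.001,0,0,0.07,0],[-0.002,0,0,0.14,0],[-0.003,0,0,0.21,0],[-0.004,-0.001,0,0.28,0],[-0.005,-0.002,0,0.35,0],[-0.006,-0.002,0,0.42,0],[-0.007,-0.003,0,0.49,0],[-0.008,-0.004,0,0.56,0],[-0.009,-0.005,0,0.63,0],[-0.009,-0.006,0,0.7,0]]'
python3 - <<'E'
from h import *
s=bot.state();print(s["finger_gap"]*85,s["force"],s["wrist_torque"],s["joint_positions"])
E
```

```text
time_s: 6.13
eef_pos: [549.6, 98.4, 190.6]
tcp_rot: [[-0.996, 0.086, -0.0], [0.086, 0.996, 0.001], [0.001, 0.001, -1.0]]
force: [-1.4, 0.5, 6.7]
finger_gap: 0.171
14.570242205239555 [-1.3860235   0.49980968  6.70555136] [0.18535075 0.18950953 0.0874316 ] [-0.60158825  0.19120202  0.39132617  1.78693989 -0.07936001  1.17900917
  1.29863839]
```

```bash
python3 -m handwheel '[[-0.001,0,0,0.07,0],[-0.002,0,0,0.15,0],[-0.003,0,0,0.23,0],[-0.005,-0.001,0,0.31,0],[-0.006,-0.002,0,0.39,0],[-0.007,-0.003,0,0.47,0],[-0.008,-0.004,0,0.55,0],[-0.009,-0.005,0,0.63,0],[-0.009,-0.006,0,0.71,0],[-0.009,-0.006,0,0.77,0]]'
python3 -m handwheel '[[0,0,0,0,0],[0,0,0,0,0],[0,0,0,0,0],[0,0,0,0,0],[0,0,0,0,0],[0,0,0,0,0],[0,0,0,0,0],[0,0,0,0,0],[0,0,0,0,0],[0,0,0,0,0]]'
python3 - <<'E'
from h import *
s=bot.state();R=s["tcp_rot"];print(s["finger_gap"]*85,s["force"],s["wrist_torque"],s["joint_positions"],np.degrees(np.arctan2(R[1,1],R[0,1])))
E
```

```text
time_s: 6.97
eef_pos: [551.7, 97.9, 190.7]
tcp_rot: [[-0.272, 0.962, 0.001], [0.962, 0.272, 0.001], [0.001, 0.001, -1.0]]
force: [2.0, 1.8, 3.3]
finger_gap: 0.169
time_s: 7.8
eef_pos: [551.7, 97.9, 190.7]
tcp_rot: [[-0.281, 0.96, 0.001], [0.96, 0.281, 0.002], [0.001, 0.001, -1.0]]
force: [1.0, 5.5, 5.2]
finger_gap: 0.174
14.803584751047904 [1.01148595 5.51798525 5.19789749] [ 1.21723178 -0.50184236 -0.01825846] [-0.71231326  0.20209379  0.52302943  1.78838171 -0.11026023  1.17872342
  0.12876258] 16.31314237843596
```

```bash
python3 -m handwheel '[[0,0,0,0,0.2],[0,0,0,0,0.3],[0,0,0,0,0.4],[0,0,0,0,0.5],[0,0,0,0,0.5],[0,0,-0.03,0,0.5],[0,0,-0.1,0,0.5],[0,0,-0.18,0,0.6],[0,0,-0.26,0,0.8],[0,0,-0.32,0,1]]'
python3 - <<'E'
from h import *
s=bot.state();np.savez("w4",R=s["tcp_rot"],t=s["eef_pos"]);im=bot.snapshot("wrist");cv2.imwrite("pics/w4.png",im)
E
```

```text
time_s: 8.63
eef_pos: [551.8, 96.3, 256.0]
tcp_rot: [[-0.277, 0.961, 0.001], [0.961, 0.277, 0.0], [0.0, 0.001, -1.0]]
force: [0.5, -0.4, 0.2]
finger_gap: 0.865
```

View pics/w4.png

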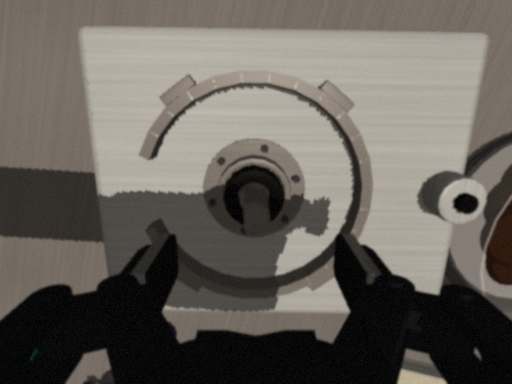

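Run:
```python
from h import *
np.set_printoptions(precision=2,suppress=True)
w=np.load("w4.npz");p=(w["R"],w["t"])
g=lambda x,y,z:plane(ray("wrist",(x,y),p),z)[:2]
def ang(a,b): return np.degrees(np.arctan2(*(b-a)[::-1]))
print("left edge",ang(g(82,28,140),g(488,36,140)),"front",ang(g(102,240,140),g(82,28,140))-90)
print("gap",g(149,157,158),g(158,224,158),"post",g(466,203,172))
b=[g(x,y,156) for x,y in((264,149),(296,179),(285,219),(221,162),(212,203),(241,229))]
print(np.array(b), np.mean(b,0))
c=np.array([549.5,96.6]);print(ang(c,g(466,203,172)), ang(c,(g(149,157,158)+g(158,224,158))/2))
im=cv2.imread("pics/w4.png")[160:250,205:310];im=np.clip(im*1.7,0,255).astype('uint8');cv2.imwrite("pics/w4c.png",cv2.resize(im,None,fx=6,fy=6,interpolation=cv2.INTER_CUBIC))
```

```text
left edge 15.000709203926347 front 13.452575622598644
gap [470.05 103.07] [486.3   54.21] post [692.96 135.92]
[[547.66 131.02]
 [576.55 116.28]
 [578.21  84.05]
 [520.38 113.34]
 [521.62  81.15]
 [548.13  66.85]] [548.76  98.78]
15.326290600085642 -165.86783317031959
```

View pics/w4c.png

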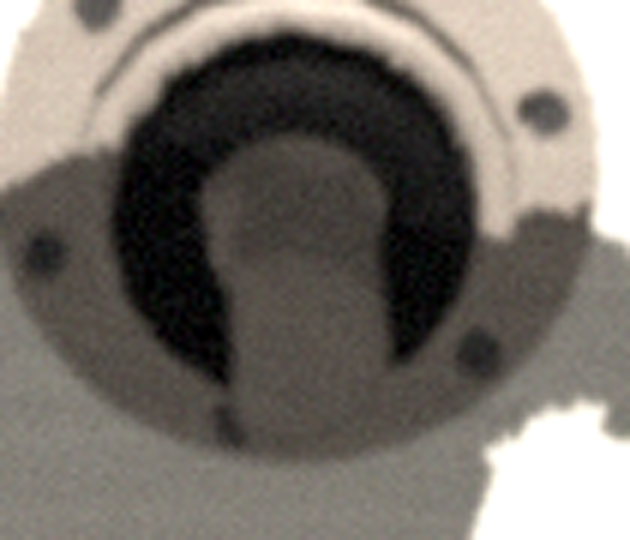

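```bash
python3 -m handwheel '[[-0.08,-0.04,0,-0.05,1],[-0.18,-0.09,0,-0.1,1],[-0.28,-0.14,0,-0.16,1],[-0.38,-0.19,0,-0.22,1],[-0.48,-0.24,0,-0.28,1],[-0.58,-0.29,0,-0.34,1],[-0.68,-0.34,0,-0.4,1],[-0.78,-0.39,0,-0.46,1],[-0.88,-0.44,0,-0.52,1],[-0.98,-0.49,0,-0.58,1]]'
python3 - <<'E'
from h import *
s=bot.state();R=s["tcp_rot"];d=R.T@(np.array([482,-277,130])-s["eef_pos"]);print(d/200,(np.degrees(np.arctan2(R[1,1],R[0,1]))-106)/90,s["joint_positions"])
E
```

```text
time_s: 9.52
eef_pos: [511.1, -120.0, 254.2]
tcp_rot: [[-0.931, 0.366, -0.0], [0.366, 0.931, 0.0], [0.0, -0.0, -1.0]]
force: [-0.5, 0.5, -0.2]
finger_gap: 1.002
[-0.15206847 -0.7835894   0.62091239] -0.4163176250100065 [-0.45769565  0.06952855  0.64057824  1.78824156 -0.04315439  1.29805159
  1.38946387]
```

```bash
python3 -m handwheel '[[-0.02,-0.08,0.05,-0.05,1],[-0.04,-0.17,0.12,-0.11,1],[-0.06,-0.26,0.19,-0.17,1],[-0.08,-0.36,0.27,-0.23,1],[-0.1,-0.46,0.35,-0.29,1],[-0.12,-0.56,0.43,-0.35,1],[-0.14,-0.66,0.51,-0.4,1],[-0.15,-0.74,0.58,-0.42,1],[-0.15,-0.78,0.62,-0.42,1],[-0.15,-0.78,0.62,-0.42,1]]'
python3 - <<'E'
from h import *
s=bot.state();print(s["eef_pos"],s["joint_positions"]);np.savez("w5",R=s["tcp_rot"],t=s["eef_pos"]);im=bot.snapshot("wrist");cv2.imwrite("pics/w5.png",im)
E
```

```text
time_s: 10.35
eef_pos: [479.6, -276.3, 128.7]
tcp_rot: [[-0.962, -0.272, -0.003], [-0.272, 0.962, 0.0], [0.003, 0.001, -1.0]]
force: [-0.1, 1.7, -0.2]
finger_gap: 1.0
[ 479.60634709 -276.31540662  128.65988973] [-0.14328849  0.27862239  0.6820957   1.87330459 -0.19808691  1.06116733
  2.46447874]
```

View pics/w5.png

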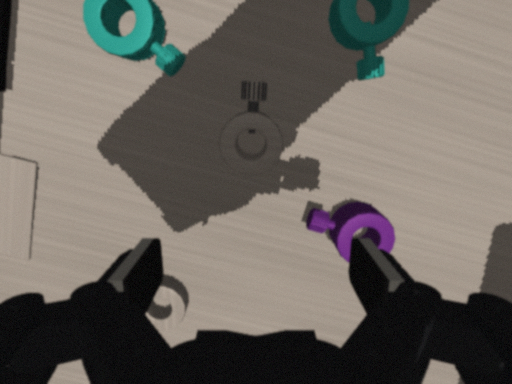

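Run:
```python
from h import *
im=cv2.imread("pics/w5.png")[70:185,205:325];im=np.clip(im*2.4,0,255).astype('uint8');cv2.imwrite("pics/w5c.png",cv2.resize(im,None,fx=5,fy=5,interpolation=cv2.INTER_CUBIC))
```

```text
(no output)
```

View pics/w5c.png

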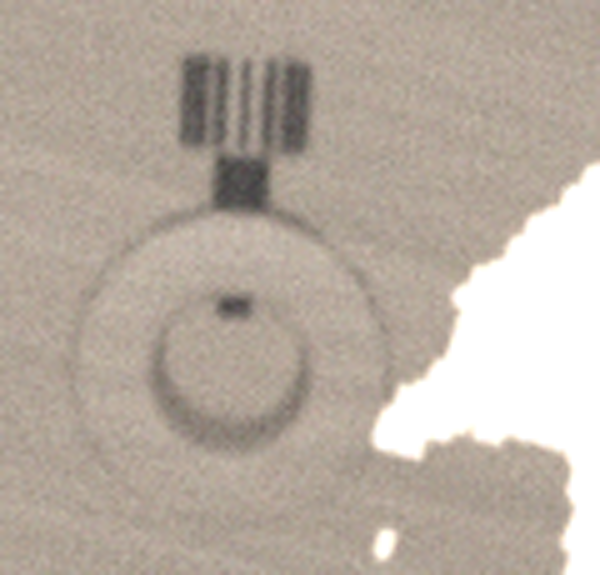

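Run:
```python
from h import *
np.set_printoptions(precision=2,suppress=True)
w=np.load("w5.npz");R,t=w["R"],w["t"]
g=lambda x,y,z:plane(ray("wrist",(205+(x+.5)/5-.5,70+(y+.5)/5-.5),(R,t)),z)
def ang(a,b): return np.degrees(np.arctan2(*(b-a)[:2][::-1]))
c=g(230.5,372,30);e=g(248,55,15);h=g(245,104,15);ti=g(234,305,15);nk=g(241,180,15)
print("c",c,"tool",R.T@(c-t));print("end",e,np.linalg.norm((e-c)[:2]),ang(c,e),ang(c,h),ang(ti,e),ang(ti,nk))
for q in((152,365),(307,365),(230,297),(230,450),(75,370),(388,370),(231,210)): print(q,g(*q,30))
s2=ray("scene",(206.1,255.4));d2=ray("side",(275.8,285.8));w2=ray("wrist",(205+230.5/5-.4,70+372/5-.4),(R,t))
print(tri(w2,s2),tri(w2,d2),tri(w2,s2,d2),plane(s2,30),plane(d2,30))
print("tool yaw y",np.degrees(np.arctan2(R[1,1],R[0,1])))
```

```text
c [ 442.83 -290.37   30.  ] tool [38.9  -3.59 98.78]
end [ 400.23 -299.81   15.  ] 43.63696840237338 -167.49512370388527 -167.40649549784536 -167.66582205211432 -167.66619483427206
(152, 365) [ 444.89 -301.34   30.  ]
(307, 365) [ 438.93 -280.2    30.  ]
(230, 297) [ 432.73 -293.25   30.  ]
(230, 450) [ 453.64 -287.43   30.  ]
(75, 370) [ 448.55 -311.67   30.  ]
(388, 370) [ 436.48 -268.94   30.  ]
(231, 210) [ 421.27 -296.29   30.  ]
(array([ 444.12, -289.26,   25.23]), [np.float64(1.2028991753191498), np.float64(1.2028991753191411)]) (array([ 443.21, -290.32,   27.42]), [np.float64(0.047922922559192636), np.float64(0.04792292255911218)]) (array([ 444.07, -289.18,   25.39]), [np.float64(1.25787903351429), np.float64(1.1594456697042197), np.float64(0.23002492882929432)]) [ 447.31 -290.43   30.  ] [ 442.3  -292.12   30.  ]
tool yaw y 105.8090565593103
```

```bash
python3 -m handwheel '[[0.06,-0.005,0.03,0.01,1],[0.12,-0.01,0.08,0.02,1],[0.17,-0.015,0.15,0.037,1],[0.195,-0.018,0.23,0.037,1],[0.195,-0.018,0.31,0.037,1],[0.195,-0.018,0.39,0.037,1],[0.195,-0.018,0.46,0.037,1],[0.195,-0.018,0.5,0.037,1],[0.195,-0.018,0.522,0.037,1],[0.195,-0.018,0.522,0.037,1]]'
python3 - <<'E'
from h import *
s=bot.state();print(s["eef_pos"],s["force"]);np.savez("w6",R=s["tcp_rot"],t=s["eef_pos"]);im=bot.snapshot("wrist");cv2.imwrite("pics/w6.png",im)
E
```

```text
time_s: 11.23
eef_pos: [445.1, -288.6, 25.7]
tcp_rot: [[-0.975, -0.221, -0.0], [-0.221, 0.975, 0.0], [0.0, 0.0, -1.0]]
force: [-1.0, 0.2, 0.2]
finger_gap: 1.001
[ 445.12532723 -288.59477238   25.73163654] [-0.96620807  0.15692981  0.24504538]
```

View pics/w6.png

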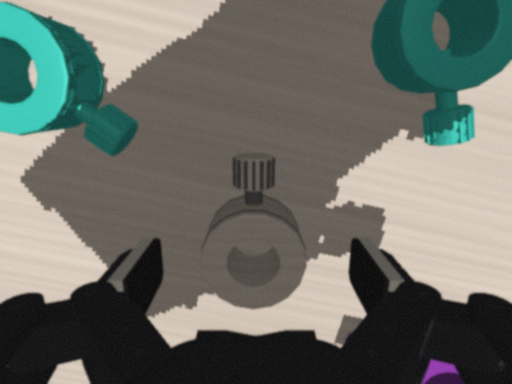

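Run:
```python
from h import *
np.set_printoptions(precision=2,suppress=True)
w=np.load("w6.npz");R,t=w["R"],w["t"]
for q in((203.5,257),(305,257),(254,307),(254,213),(254,262),(254,157)):
    X=plane(ray("wrist",q,(R,t)),15 if q[1]==157 else 30);print(q,X,R.T@(X-t))
s=bot.state();print(s["eef_pos"],s["qd"].round(3))
```

```text
(203.5, 257) [ 445.2  -311.39   30.  ] [  4.95 -22.25  -4.28]
(305, 257) [ 435.77 -269.51   30.  ] [ 4.91 20.68 -4.26]
(254, 307) [ 464.47 -285.18   30.  ] [-19.62  -0.94  -4.28]
(254, 213) [ 421.23 -294.88   30.  ] [24.69 -0.86 -4.26]
(254, 262) [ 442.8  -290.04   30.  ] [ 2.59 -0.9  -4.27]
(254, 157) [ 401.4  -299.38   15.  ] [45.02 -0.88 10.75]
[ 445.42 -288.95   26.33] [ 0.   -0.01  0.01 -0.01  0.    0.01 -0.  ]
```

```bash
python3 -m handwheel '[[0.006,-0.002,0.005,0,1],[0.013,-0.004,0.01,0,1],[0.013,-0.004,0.01,0,1],[0.013,-0.004,0.01,0,0.9],[0.013,-0.004,0.01,0,0.75],[0.013,-0.004,0.01,0,0.65],[0.013,-0.004,0.01,0,0.6],[0.013,-0.004,0.01,0,0.5],[0.013,-0.004,0.01,0,0.3],[0.013,-0.004,0.01,0,0.1]]'
python3 -m handwheel '[[0,0,0,0,0],[0,0,0,0,0],[0,0,0,0,0],[0,0,0,0,0],[0,0,0,0,0],[0,0,0,0,0],[0,0,0,0,0],[0,0,0,0,0],[0,0,0,0,0],[0,0,0,0,0]]'
python3 - <<'E'
from h import *
s=bot.state();print(s["finger_gap"]*85,s["wrist_torque"]);np.savez("w7",R=s["tcp_rot"],t=s["eef_pos"]);im=bot.snapshot("wrist");cv2.imwrite("pics/w7.png",im)
E
```

```text
time_s: 12.12
eef_pos: [442.9, -290.6, 24.4]
tcp_rot: [[-0.975, -0.22, 0.0], [-0.22, 0.975, 0.0], [-0.0, 0.0, -1.0]]
force: [-2.6, 2.2, 9.6]
finger_gap: 0.521
time_s: 12.95
eef_pos: [442.9, -290.5, 24.4]
tcp_rot: [[-0.975, -0.22, 0.0], [-0.22, 0.975, 0.0], [-0.0, 0.0, -1.0]]
force: [-3.1, 2.1, 8.9]
finger_gap: 0.523
44.456097638047254 [ 0.49347477  0.5380168  -0.02776489]
```

View pics/w7.png

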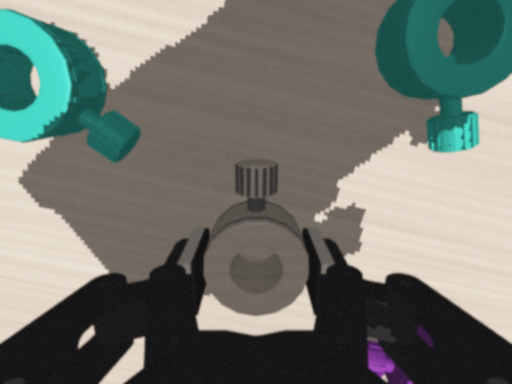

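```bash
python3 -m handwheel '[[0,0,-0.05,0,0],[0,0,-0.15,0,0],[0,0,-0.28,0,0],[0,0,-0.42,0,0],[0,0,-0.56,0,0],[-0.02,0.04,-0.7,0,0],[-0.06,0.12,-0.83,0,0],[-0.12,0.22,-0.93,0,0],[-0.18,0.34,-1,0,0],[-0.25,0.46,-1,0,0]]'
python3 - <<'E'
from h import *
s=bot.state();R=s["tcp_rot"];d=R.T@(np.array([550.1,96.3,252])-s["eef_pos"]);print(d/200,s["finger_gap"]*85,s["force"],np.degrees(np.arctan2(R[1,1],R[0,1])))
im=bot.snapshot("wrist");cv2.imwrite("pics/w8.png",im)
E
```

```text
time_s: 13.83
eef_pos: [472.3, -189.9, 227.5]
tcp_rot: [[-0.976, -0.218, 0.005], [-0.218, 0.976, -0.001], [-0.005, -0.002, -1.0]]
force: [1.5, -0.6, -2.5]
finger_gap: 0.523
[-0.69301803  1.31126972 -0.12129904] 44.48439770996521 [ 1.46921124 -0.63857673 -2.53582763] 102.61956434827238
```

View pics/w8.png

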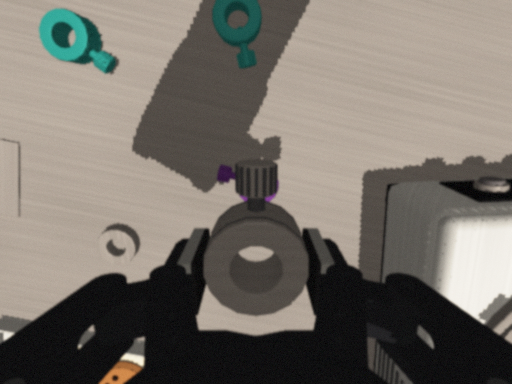

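Collar is held (bore centre ~(256,268), screw straight up at (256,178)). Carry on to the shaft.

```bash
python3 -m handwheel '[[-0.04,0.08,-0.03,-0.01,0],[-0.09,0.18,-0.06,-0.02,0],[-0.14,0.28,-0.1,-0.03,0],[-0.19,0.38,-0.13,-0.03,0],[-0.25,0.5,-0.15,-0.03,0],[-0.31,0.62,-0.15,-0.03,0],[-0.37,0.74,-0.15,-0.03,0],[-0.42,0.84,-0.15,-0.03,0],[-0.46,0.92,-0.15,-0.03,0],[-0.5,1,-0.15,-0.03,0]]'
python3 - <<'E'
from h import *
s=bot.state();R=s["tcp_rot"];d=R.T@(np.array([550.1,96.3,245])-s["eef_pos"]);print(d/200,s["finger_gap"]*85,s["force"],np.degrees(np.arctan2(R[1,1],R[0,1])))
E
```

```text
time_s: 14.72
eef_pos: [524.6, 28.2, 253.9]
tcp_rot: [[-0.964, -0.266, -0.001], [-0.266, 0.964, -0.001], [0.001, -0.0, -1.0]]
force: [0.3, 0.6, -2.7]
finger_gap: 0.521
[-0.21377629  0.29415538  0.04408839] 44.26396806968174 [ 0.26600068  0.6226342  -2.73951702] 105.45003479813423
```

```bash
python3 -m handwheel '[[-0.05,0.06,0,0,0],[-0.1,0.12,0,0,0],[-0.14,0.18,0,0,0],[-0.17,0.23,0,0,0],[-0.19,0.26,0,0,0],[-0.2,0.27,0,0,0],[-0.2,0.27,0,0,0],[-0.2,0.27,0,0,0],[-0.2,0.27,0,0,0],[-0.2,0.27,0,0,0]]'
python3 - <<'E'
from h import *
s=bot.state();R=s["tcp_rot"];d=R.T@(np.array([550.1,96.3,245])-s["eef_pos"]);print(d/200,s["finger_gap"]*85,s["force"],np.degrees(np.arctan2(R[1,1],R[0,1])))
np.savez("w9",R=R,t=s["eef_pos"])
for n in("wrist","scene","side"): cv2.imwrite(f"pics/{n}9.png",bot.snapshot(n))
a=cv2.imread("pics/scene9.png")[140:230,240:340];b=cv2.imread("pics/side9.png")[110:200,210:310]
cv2.imwrite("pics/m9.png",cv2.resize(np.hstack([a,b]),None,fx=4,fy=4,interpolation=cv2.INTER_CUBIC))
E
```

```text
time_s: 15.55
eef_pos: [548.9, 89.2, 254.1]
tcp_rot: [[-0.964, -0.265, 0.0], [-0.265, 0.964, -0.0], [-0.0, -0.0, -1.0]]
force: [0.3, 0.5, -2.5]
finger_gap: 0.522
[-0.01502061  0.03294641  0.0452734 ] 44.370784183934084 [ 0.32732016  0.47800042 -2.46318987] 105.35932142375545
```

View pics/wrist9.png

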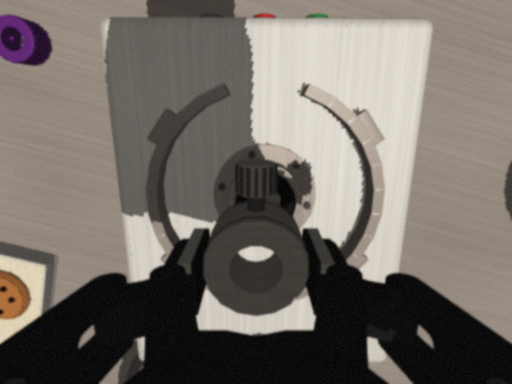

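View pics/m9.png

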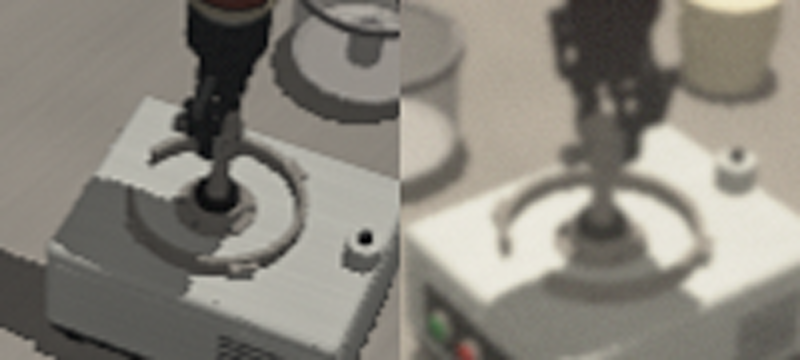

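Run:
```python
from h import *
np.set_printoptions(precision=2,suppress=True)
im=cv2.imread("pics/wrist9.png")[190:325,190:325];im=np.clip(im*2.,0,255).astype('uint8');cv2.imwrite("pics/w9c.png",cv2.resize(im,None,fx=5,fy=5,interpolation=cv2.INTER_CUBIC))
w=np.load("w9.npz");R,t=w["R"],w["t"]
g=lambda x,y,z:plane(ray("wrist",(x,y),(R,t)),z)
def ang(a,b): return np.degrees(np.arctan2(*(b-a)[:2][::-1]))
print("front",ang(g(110,20,140),g(428,25,140))-90,"left",ang(g(432,25,140),g(410,190,140)),"right",ang(g(104,22,140),g(121,205,140)))
m=(g(228,90,158)+g(303,90,158))/2;c=np.array([550.1,96.3,0]);print(m,ang(c,m)+180)
```

```text
front 14.521022946630993 left 15.508020379795678 right 13.816158021613964
[474.51  75.47 158.  ] 15.40846550346339
```

View pics/w9c.png

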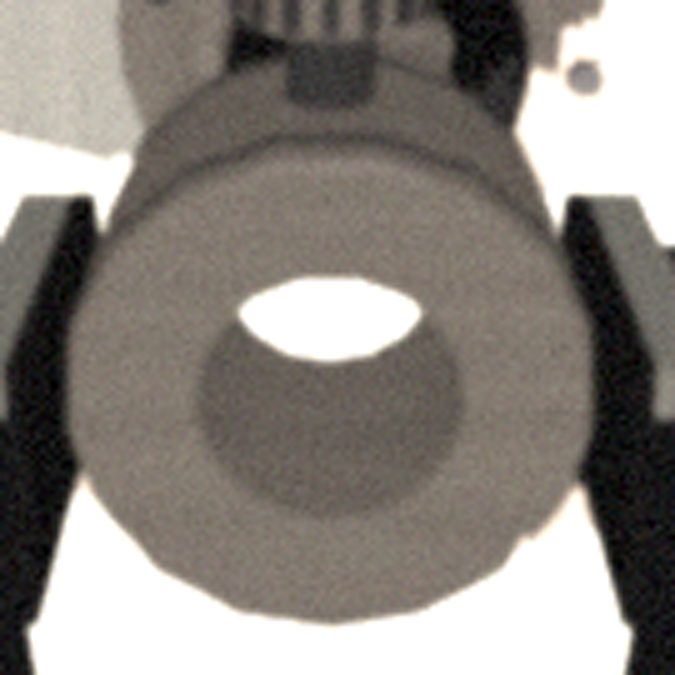

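Run:
```python
from h import *
np.set_printoptions(precision=2,suppress=True)
I=(np.eye(3),np.zeros(3))
for q in((68,370),(592,370),(330,150),(330,622),(197,400),(465,400),(331,277),(331,517)):
    for z in(-6,): print(q,plane(ray("wrist",(190+(q[0]+.5)/5-.5,190+(q[1]+.5)/5-.5),I),z))
```

```text
(68, 370) [  2.82 -22.18  -6.  ]
(592, 370) [ 2.78 21.78 -6.  ]
(330, 150) [22.52 -0.19 -6.  ]
(330, 622) [-21.93  -0.21  -6.  ]
(197, 400) [ -0.01 -11.42  -6.  ]
(465, 400) [-0.02 11.19 -6.  ]
(331, 277) [11.34 -0.11 -6.  ]
(331, 517) [-11.32  -0.12  -6.  ]
```

```bash
python3 -m handwheel '[[-0.007,0.015,0,0,0],[-0.015,0.033,0,0,0],[-0.015,0.033,0,0,0],[-0.015,0.033,0.02,0,0],[-0.015,0.033,0.04,0,0],[-0.015,0.033,0.05,0,0],[-0.015,0.033,0.06,0,0],[-0.015,0.033,0.07,0,0],[-0.015,0.033,0.07,0,0],[-0.015,0.033,0.07,0,0]]'
python3 - <<'E'
from h import *
s=bot.state();R=s["tcp_rot"];d=R.T@(np.array([550.1,96.3,182])-s["eef_pos"]);print(d,s["finger_gap"]*85,s["force"],s["wrist_torque"],np.degrees(np.arctan2(R[1,1],R[0,1])))
np.savez("w10",R=R,t=s["eef_pos"])
for n in("wrist","scene","side"): cv2.imwrite(f"pics/{n}10.png",bot.snapshot(n))
E
```

```text
time_s: 16.53
eef_pos: [550.1, 97.1, 239.8]
tcp_rot: [[-0.964, -0.266, -0.0], [-0.266, 0.964, -0.0], [0.0, -0.0, -1.0]]
force: [0.6, 0.9, -2.1]
finger_gap: 0.524
[ 0.21103445 -0.7876773  57.83088946] 44.52328800917235 [ 0.5508379   0.86500449 -2.13208772] [-0.02126487  0.02079685  0.0516863 ] 105.42551839947275
```

View pics/wrist10.png

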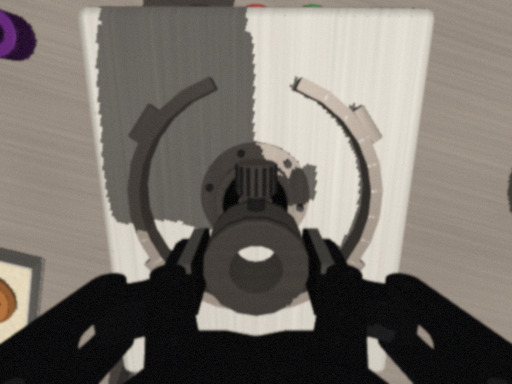

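```bash
python3 -m handwheel '[[-0.001,-0.003,0.01,0,0],[0,-0.003,0.02,0,0],[0,-0.003,0.03,0,0],[0,-0.003,0.04,0,0],[0,-0.003,0.05,0,0],[0,-0.003,0.06,0,0],[0,-0.003,0.07,0,0],[0,-0.003,0.08,0,0],[0,-0.003,0.09,0,0],[0,-0.003,0.09,0,0]]'
python3 - <<'E'
from h import *
s=bot.state();R=s["tcp_rot"];d=R.T@(np.array([550.1,96.3,182.4])-s["eef_pos"]);print(d,s["finger_gap"]*85,s["force"],s["wrist_torque"],np.degrees(np.arctan2(R[1,1],R[0,1])))
np.savez("w11",R=R,t=s["eef_pos"])
for n in("wrist",): cv2.imwrite(f"pics/{n}11.png",bot.snapshot(n))
E
```

```text
time_s: 17.52
eef_pos: [550.1, 96.6, 221.4]
tcp_rot: [[-0.964, -0.266, -0.001], [-0.266, 0.964, -0.0], [0.001, -0.0, -1.0]]
force: [-0.3, 0.1, -3.1]
finger_gap: 0.522
[ 0.05759787 -0.29425829 39.0247326 ] 44.334638622307544 [-0.26953266  0.11161695 -3.06672022] [ 0.01072199  0.03670209 -0.00884056] 105.43313505107386
```

View pics/wrist11.png

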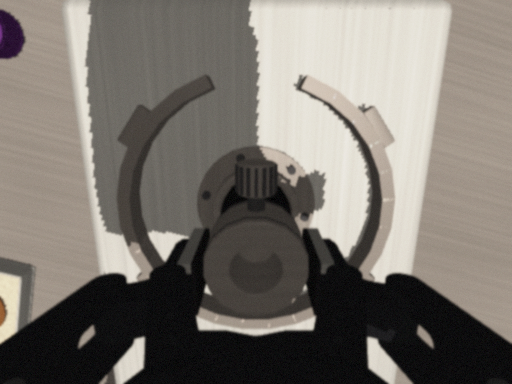

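```bash
python3 -m handwheel '[[0,0,0.01,0,0],[0,0,0.02,0,0],[0,0,0.03,0,0],[0,0,0.04,0,0],[0,0,0.05,0,0],[0,0,0.06,0,0],[0,0,0.07,0,0],[0,0,0.07,0,0],[0,0,0.07,0,0],[0,0,0.07,0,0]]'
python3 - <<'E'
from h import *
s=bot.state();R=s["tcp_rot"];d=R.T@(np.array([550.1,96.3,182.4])-s["eef_pos"]);print(d,s["finger_gap"]*85,s["force"],s["wrist_torque"],np.degrees(np.arctan2(R[1,1],R[0,1])))
E
```

```text
time_s: 18.4
eef_pos: [550.3, 96.6, 207.9]
tcp_rot: [[-0.964, -0.266, -0.0], [-0.266, 0.964, -0.0], [0.0, -0.0, -1.0]]
force: [-0.5, -0.3, -4.2]
finger_gap: 0.523
[ 0.25734801 -0.22186682 25.53146695] 44.44405661823757 [-0.52360482 -0.27786812 -4.18131874] [-0.07215095  0.10824286 -0.03366412] 105.42709524347055
```

```bash
python3 -m handwheel '[[0,0,0.01,0,0],[0,0,0.02,0,0],[0,0,0.03,0,0],[0,0,0.04,0,0],[0,0,0.05,0,0],[0,0,0.06,0,0],[0,0,0.07,0,0],[0,0,0.08,0,0],[0,0,0.09,0,0],[0,0,0.09,0,0]]'
python3 - <<'E'
from h import *
s=bot.state();R=s["tcp_rot"];d=R.T@(np.array([550.1,96.3,182.4])-s["eef_pos"]);print(d,s["finger_gap"]*85,s["force"],s["wrist_torque"],np.degrees(np.arctan2(R[1,1],R[0,1])))
E
```

```text
time_s: 19.23
eef_pos: [550.3, 96.6, 189.8]
tcp_rot: [[-0.964, -0.266, 0.0], [-0.266, 0.964, 0.0], [-0.0, -0.0, -1.0]]
force: [-2.2, -0.1, 1.2]
finger_gap: 0.519
[ 0.29527664 -0.25628517  7.44466991] 44.09343003495831 [-2.21860435 -0.0757776   1.24773943] [-0.01900702  0.36159383  0.02733294] 105.43063930226224
```

```bash
python3 -m handwheel '[[0,0,0.005,0,0],[0,0,0.01,0,0],[0,0,0.015,0,0],[0,0,0.02,0,0],[0,0,0.025,0,0],[0,0,0.03,0,0],[0,0,0.035,0,0],[0,0,0.035,0,0],[0,0,0.035,0,0],[0,0,0.035,0,0]]'
python3 - <<'E'
from h import *
s=bot.state();R=s["tcp_rot"];d=R.T@(np.array([550.1,96.3,182.4])-s["eef_pos"]);print(d,s["finger_gap"]*85,s["force"],s["wrist_torque"],np.degrees(np.arctan2(R[1,1],R[0,1])))
E
```

```text
time_s: 20.07
eef_pos: [550.4, 96.6, 183.3]
tcp_rot: [[-0.964, -0.266, 0.0], [-0.266, 0.964, 0.0], [-0.0, 0.0, -1.0]]
force: [-3.9, -0.4, 5.5]
finger_gap: 0.523
[ 0.34060729 -0.24182063  0.92727256] 44.4170652690419 [-3.92712259 -0.36996054  5.51416583] [-0.12887784  0.87700037 -0.00582773] 105.43120122488915
```

```bash
python3 -m handwheel '[[0,0,0.003,0,0],[0,0,0.006,0,0],[0,0,0.01,0,0],[0,0,0.01,0,0],[0,0,0.01,0,0],[0,0,0.01,0,0],[0,0,0.01,0,0],[0,0,0.01,0,0],[0,0,0.01,0,0],[0,0,0.01,0,0]]'
python3 -m handwheel '[[0,0,0.003,0,0],[0,0,0.006,0,0],[0,0,0.01,0,0],[0,0,0.01,0,0],[0,0,0.01,0,0],[0,0,0.01,0,0],[0,0,0.01,0,0],[0,0,0.01,0,0],[0,0,0.01,0,0],[0,0,0.01,0,0]]'
```

```text
time_s: 20.9
eef_pos: [550.4, 96.6, 182.4]
tcp_rot: [[-0.964, -0.266, 0.001], [-0.266, 0.964, 0.001], [-0.001, 0.001, -1.0]]
force: [-8.1, -1.3, 15.0]
finger_gap: 0.523
time_s: 21.73
eef_pos: [550.6, 96.6, 182.2]
tcp_rot: [[-0.964, -0.266, 0.001], [-0.266, 0.964, 0.002], [-0.002, 0.001, -1.0]]
force: [-14.9, -2.8, 31.3]
finger_gap: 0.523
```

```bash
python3 -m handwheel '[[0,0,-0.002,0,0],[0.001,0,-0.004,0,0],[0.001,0,-0.004,0,0],[0.001,0,-0.004,0,0],[0.001,0,-0.004,0,0],[0.001,0,-0.004,0,0],[0.001,0,-0.004,0,0],[0.001,0,-0.004,0,0],[0.001,0,-0.004,0,0],[0.001,0,-0.004,0,0]]'
python3 - <<'E'
from h import *
s=bot.state();print(s["eef_pos"],s["finger_gap"]*85,s["force"],s["wrist_torque"])
for n in("wrist","scene","side"): cv2.imwrite(f"pics/{n}12.png",bot.snapshot(n))
a=cv2.imread("pics/scene12.png")[140:230,240:340];b=cv2.imread("pics/side12.png")[120:210,210:310]
cv2.imwrite("pics/m12.png",cv2.resize(np.hstack([a,b]),None,fx=4,fy=4,interpolation=cv2.INTER_CUBIC))
E
```

```text
time_s: 22.57
eef_pos: [550.5, 96.6, 182.3]
tcp_rot: [[-0.964, -0.266, 0.001], [-0.266, 0.964, 0.001], [-0.002, 0.001, -1.0]]
force: [-11.7, -2.0, 24.3]
finger_gap: 0.522
[550.50896901  96.64255827 182.26822753] 44.352448042517366 [-11.71431069  -1.96525378  24.30598334] [-0.46803552  2.49446647  0.02878573]
```

View pics/wrist12.png

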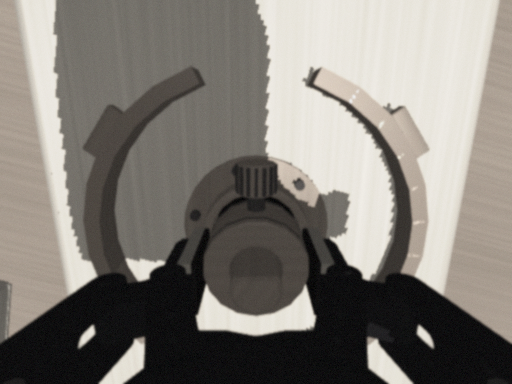

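View pics/m12.png

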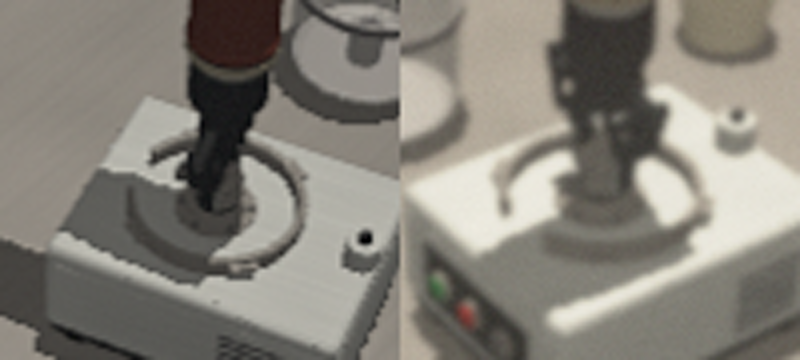

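View pics/scene12.png

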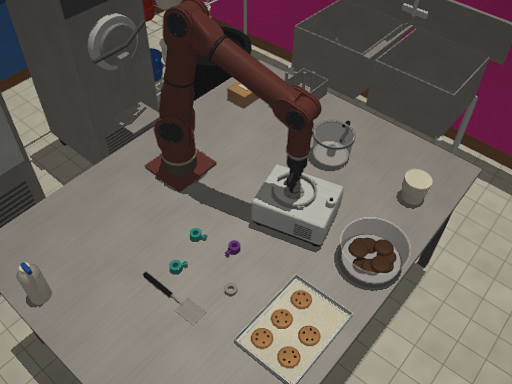

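```bash
python3 -c "
from bench import bot
print(bot.hand_in())"
```

```text
the job is handed in; nothing more can be done
None
```

The collar is on the shaft, pressed down to the seal's stop, with its screw pointing out through the gap. I handed the job in at about 22.7 s, with the gripper still closed and pushing down.

- **Shaft:** I pinched it with a pad on the flat. The opening read 15 mm, about 1 mm under the stated 16; the collar read about 1.5 mm under as well. I then turned the shaft about 132° clockwise. The flat ended at 196.3° in the world frame, against about 195.3° for the gap. A wrist picture afterwards showed the flat facing the gap.
- **Collar:** I picked the plain steel one with the screw; the turquoise and purple ones and the spacer were left alone. It slid on without resistance, also past the point where the screw tip meets the flat. The screw sits at 195.4°, and in the last wrist picture it points at the middle of the gap.
- **Fully home:** The last tool height was 182.3 mm, against 182.4 expected. Pressing 2 mm further raised the force from 15 to 31 N with almost no movement, so it is at the stop. I then eased off to about 24 N.
- **Other things:** They look unmoved in the last scene picture.

Two checks were less tidy. There was a sideways force of about 12 N at the end, and my readings of the base's yaw spread between about 13.5° and 17°. I used about 15.5°.

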